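Load a syringe in the clamp stand and set its thumbscrew

TASK

Take the syringe (the one with the two-eared finger flange under its cap) out of the rack, stand it upright through the round hole of the metal clamp stand, down on the stand's foot, and let go of it. Then turn the winged thumbscrew clockwise (seen from above) until it seats hard, back it off a quarter turn so the syringe is free to be adjusted, and finish still holding the thumbscrew there in the gripper. Leave the tube in the rack and the other things on the bench alone.

Things in the scene. Friction and masses are not known exactly. Their poses are not given: they have to be found in the camera images.
- syringe_mid (a point): Centre (half-way up) of the loose syringe: 114 mm tall, 22 g, upright in one of the rack's two end places (which one varies; a plain tube is in the other). z points up to the cap. Round barrel 18.4 mm thick from its foot (57 mm below this point) to 38 mm above it; there a flat flange 3 mm thick, 30 mm along its y, 16 mm along x; then the cap.
- syringe_cap (a point): Centre of the syringe's round cap, 49 mm above syringe_mid; cap 21 mm in diameter, 16 mm tall, just above the flange. Grip it from above with fingers closing along the syringe's x (across the rack), so that they pass the flange.
- rack: Black fixed rack, 40 x 120 x 54 mm, origin under its centre, long side along its y. Square places at y = -40.5, -13.5, 13.5, 40.5 mm; things stand on its 6 mm floor and leave through 22 x 21 mm openings in the 54 mm high top; lift 60 mm to clear it, 120 mm to pass over the tube.
- tube: Plain screw-cap tube with no flange, 112 mm tall, top 118 mm above the bench, 20 mm cap, loose in the other end place of the rack; origin at its foot. Leave it alone.
- stand: Fixed metal clamp stand, origin under its centre, 160 mm along its y, 74 mm along x. Dark foot 10 mm thick; light head plate 56 x 150 mm at z = 45 to 65 mm. Syringe hole in the +y half, thumbscrew in the -y half, 80 mm apart. Under the head a brass jaw is driven to the hole by the thumbscrew (3.5 mm a radian) and just pinches the barrel when seated.
- hole (a point): Centre of the mouth of the round vertical hole in the stand's head plate, 65 mm above the bench; 22.5 mm wide with a 3 mm bevel, through the 20 mm plate. The syringe stands through it on the stand's foot, 55 mm below this point; its middle is then 2 mm above the mouth, its cap's centre 51 mm above. Axes as the stand's.
- wing_grip (a point): Centre of the thumbscrew's black wing, on its upright axis, 92 mm above the bench: a bar 48 mm long, 12 mm thick, 28 mm tall, that does not rise or sink. In the stand's frame the bar lies at 1.571 + (2.6 - joint) rad, anticlockwise from the stand's x: along the stand's long side when seated, square across it after the quarter turn back.
- wing: The same black wing as a solid (the part to be held); origin at wing_grip.
- thumbscrew (a joint): Angle of the thumbscrew in rad, growing clockwise seen from above, range 0 to 2.6. At 2.6 it seats on a hard stop. It starts between 0.5 and 1.25 and stays where it is left (friction about 0.06 N m). A quarter turn back from the seat is 1.03.
- petri_a: Petri dish, 69 mm wide, 15 mm tall, behind the work; leave alone.
- plates: Small taped stack of white plates, 55 x 80 x 11 mm; leave alone.
Things that resemble listed ones, but are neither listed nor needed, are in the scene too. Of the things that look like the part that bears syringe_mid, the smaller one is meant.

How it is judged:
By the outcome, as a careful person would: the job done as asked, in the order asked, and still so for the second after the job is handed in, while the arm keeps its last pose, push and grip.
It also fails if it takes over 58 s, if anything falls off the work surface, if the arm or the gripper's body presses on something with over 40 N, if the wrist force passes 120 N, or if a joint passes its speed limit or range.

ROBOT

A 6-joint arm with a two-finger parallel gripper is mounted at the origin on a cart in front of the work surface, level with it; the furniture and walls round the work are solid. World frame = base frame: x ahead of the robot, y to its left, z up, the work surface at z = 0. Lengths are in m, angles in degrees, forces in N, time in s.
With the tool pointing down it reaches from about 0.35 to 0.875 m from the base axis. Payload 4.2 kg.
Tool frame: the origin (TCP) lies at the very end of the fingers, on their centre line; the grasp point (between the pads) lies 19 mm behind it; z points along the fingers, y is the direction in which the jaws open and shut (so a half turn about z gives the same grasp; the last joint's range is limited). The gripper opens to 87 mm and grips with 3 to 60 N. Pads are 19 mm wide; open, the fingers measure 117 mm over their backs; the gripper's body (75 mm by 190 mm) begins 51 mm behind the grasp point.
Start: joints at [79.217, 22.042, 0.453, 0, -68.411, -14.817], TCP at [0.27, 0.564, 0.223] pointing down, gripper open.
Joint ranges: [-179.83, 179.83], [-69.29, 118.12], [-61.27, 80.66], [-181.25, 117.63], [-171.15, -9.14], [-177.46, 177.46]. Speed limits (degrees/s): [159.86, 159.86, 180, 180, 180, 180].

INTERFACE

Orientations are given as a 3x3 rotation matrix whose columns are the frame's x, y, z axes.
In Python, from station import r, imaging gives the robot as it stands. The module is installed in compiled form; this text tells all that it offers.
- The arm moves only by the tool move_arm, never from a script. Its argument "motion" is one flat list of numbers, 7 for each row, row after row: the shift along the tool's x, y, z in units of 40 mm (1.0 is 40 mm), then the turn, a rotation vector about the tool's x, y, z in units of 5 degrees (1.0 is 5 degrees), then the gripper's target within -1 to 1 (shut at 1, half-way at 0, fully open at -1). In form: [dx, dy, dz, wx, wy, wz, gripper, dx, dy, dz, wx, wy, wz, gripper, ...]. A call has 1 to 20 rows; each row is the pose to reach, as a shift and turn from the pose measured when the call began, along the tool's axes at that moment; what a row does not reach only later rows make up. A row lasts 1/12 s, in which the tool goes at most 41.7 mm and 7.16 degrees, less where a joint would pass 70% of its speed; a pose out of reach is approached as far as the arm can. A call with a gripper value outside its range is refused whole. The fingers move at their own pace and stop on an object; the grip force is fixed at half the most. Time passes only in rows, so rows that repeat a pose let the fingers close. It gives the time, the measured TCP pose, the force and the opening at its end, in the units of the state.
- r.sense(): the state, without advancing time (a new reading comes with each control period).
- imaging.capture(name): name is "side" or "top" or "wrist"; returns the picture (480x640x3 uint8, blue, green, red); there is no depth.
- imaging.camera_params(name): a dict with "intrinsics" (3x3 intrinsics, pixels), "world_from_camera" (4x4, takes a point from camera to world coordinates). Camera axes: x right, y down, z forward; pixel columns grow to the right and rows downward; lengths in m; the calibration is good to about 2 mm. A picture is of the moment at which its call begins: read the wrist's pose just before it. camera_params takes no time and is no camera call; for the wrist camera it gives the pose at the moment of the call.
- r.finish_job(): hands the job in, once; it reports no verdict.
The state is a dict: "time_s": time; "joints": joint angles; "joint_velocities": joint speeds; "effort": joint torques, N m; "tcp_pos": TCP position; "ee_rot": TCP orientation; "wrist_force": force on the tool from outside, world axes, zero at the start; "moment": the same for the moment, N m; "gripper_width": opening from 0.0 (shut) to 1.0 (fully open).
Only numpy, scipy, OpenCV 4.12 (cv2) and the standard library are available. Lean on these libraries where they do the work, as an engineer would, in place of code of your own. Each camera call takes 0.05 s, during which the arm holds its last target.

## Working session

There is one attempt and no reset: what is moved stays moved. The work goes in short steps, Python scripts to look and compute and a tool call to move; the robot and the scene stay as the last step left them, time stands still between calls to the robot, and variables do not carry over. Pictures are saved under pics/ and viewed, and the job is handed in when it is done.

Besides the shell and the picture viewer there is one more tool, called after "Emit:" as name(argument=value, ...) on one line, values as JSON. move_arm: Moves the arm, as the interface text tells. Its arguments: {"type":"object","properties":{"motion":{"type":"array","items":{"type":"number"}}},"required":["motion"]}

```bash
mkdir -p pics
python3 - <<'E'
from station import r, imaging
import cv2, numpy as np
s=r.sense()
for k,v in s.items(): print(k,np.round(v,4).tolist())
for n in ["side","top","wrist"]:
    p=imaging.camera_params(n); print(n,np.round(p["intrinsics"],1).tolist(),np.round(p["world_from_camera"],4).tolist())
    cv2.imwrite(f"pics/{n}0.png",imaging.capture(n))
E
```

```text
time_s 0.0
joints [79.2169, 22.0916, 0.3787, -0.0288, -68.41, -14.8166]
joint_velocities [-0.009, -0.0358, 0.0283, 0.0179, -0.0436, -0.0031]
effort [0.0, -39.066, 18.7404, 4.2199, 0.011, -0.0002]
tcp_pos [0.2698, 0.5631, 0.2214]
ee_rot [[0.9018, -0.4322, -0.0009], [-0.4322, -0.9018, -0.002], [0.0001, 0.0022, -1.0]]
wrist_force [0.4545, -0.1829, -0.1395]
moment [-0.048, 0.0258, 0.0422]
gripper_width 0.998
side [[445.6, 0.0, 317.8], [0.0, 445.6, 238.6], [0.0, 0.0, 1.0]] [[0.3131, -0.5721, 0.7581, -0.1122], [-0.9495, -0.1693, 0.2643, -0.028], [-0.0228, -0.8025, -0.5962, 0.5861], [0.0, 0.0, 0.0, 1.0]]
top [[471.9, 0.0, 318.7], [0.0, 471.9, 236.5], [0.0, 0.0, 1.0]] [[-0.0179, -0.9988, 0.0459, 0.4881], [-0.9998, 0.0179, -0.0005, 0.1866], [-0.0004, -0.0459, -0.9989, 0.9249], [0.0, 0.0, 0.0, 1.0]]
wrist [[416.9, 0.0, 316.0], [0.0, 416.9, 239.9], [0.0, 0.0, 1.0]] [[-0.4314, -0.8696, -0.2402, 0.3347], [-0.9021, 0.4166, 0.1121, 0.5317], [0.0026, 0.2651, -0.9642, 0.3842], [0.0, 0.0, 0.0, 1.0]]
```

View pics/top0.png

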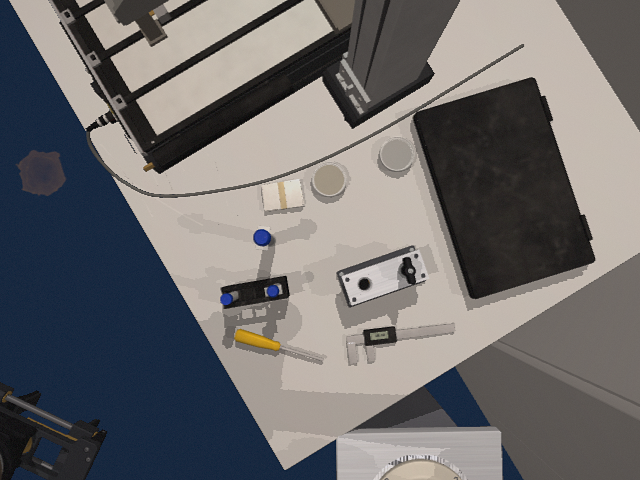

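View pics/side0.png

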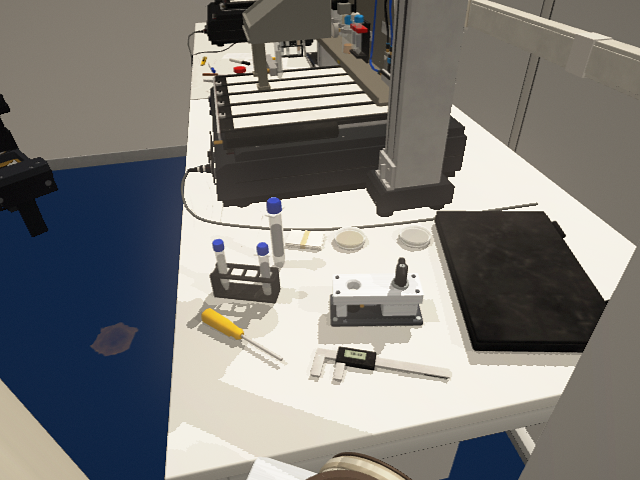

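View pics/wrist0.png

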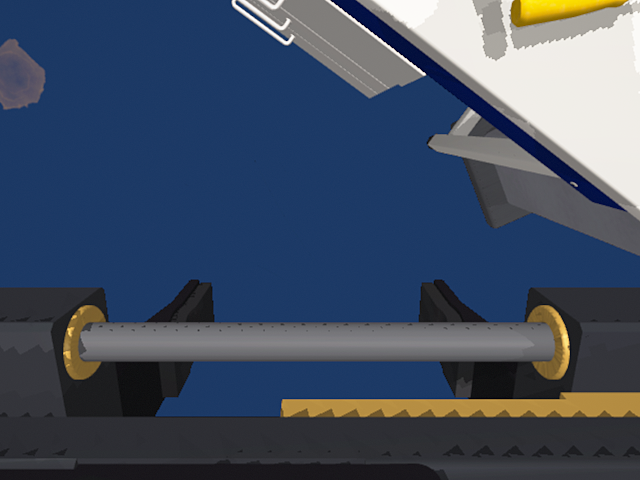

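The top view shows the rack near (255,293) with two blue caps, the stand near (383,277), the tall decoy syringe at (262,238) and the wing at (409,270). I'll zoom in on the rack and stand.

Run:
```python
import cv2, numpy as np
t=cv2.imread("pics/top0.png"); s=cv2.imread("pics/side0.png")
a=cv2.resize(t[225:320,210:310],(800,600)[:1]*0 or (600,570),interpolation=cv2.INTER_CUBIC); 
cv2.imwrite("pics/z1.png",cv2.resize(t[220:320,215:315],None,fx=6,fy=6,interpolation=cv2.INTER_CUBIC))
cv2.imwrite("pics/z2.png",cv2.resize(t[235:315,330:435],None,fx=7,fy=7,interpolation=cv2.INTER_CUBIC))
cv2.imwrite("pics/z3.png",cv2.resize(s[190:310,200:300],None,fx=5,fy=5,interpolation=cv2.INTER_CUBIC))
```

```text
(no output)
```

View pics/z1.png

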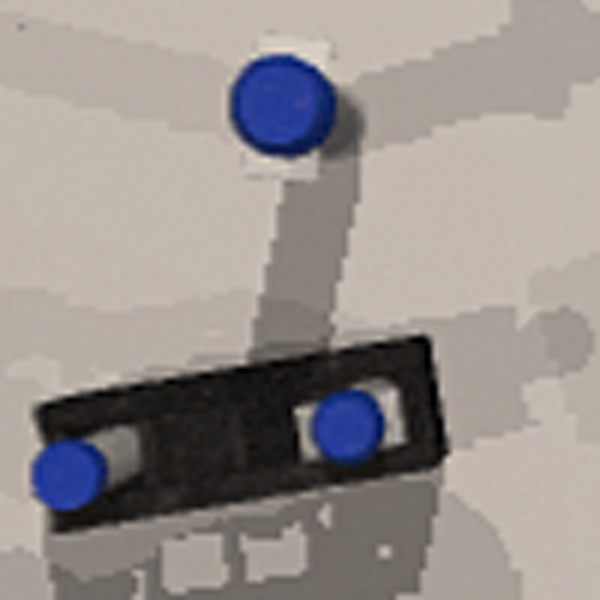

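View pics/z2.png

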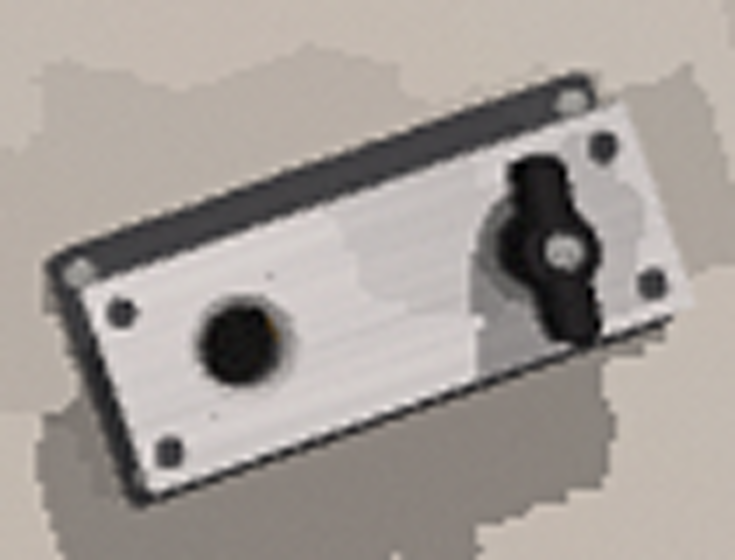

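View pics/z3.png

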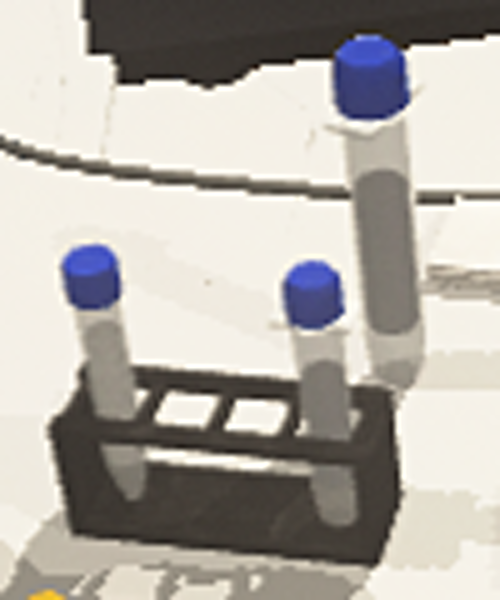

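```bash
cat > h.py <<'E'
import numpy as np, cv2
from station import r, imaging
def ray(n,uv,P=None):
    p=P or imaging.camera_params(n); K=p["intrinsics"];T=np.array(p["world_from_camera"])
    d=T[:3,:3]@np.linalg.inv(K)@np.array([uv[0],uv[1],1.]); return T[:3,3],d
def onz(n,uv,z,P=None):
    o,d=ray(n,uv,P); return o+d*(z-o[2])/d[2]
def tri(rs):
    A=np.zeros((3,3));b=np.zeros(3)
    for o,d in rs:
        d=d/np.linalg.norm(d);M=np.eye(3)-np.outer(d,d);A+=M;b+=M@o
    x=np.linalg.solve(A,b); return x
def proj(n,X,P=None):
    p=P or imaging.camera_params(n);T=np.array(p["world_from_camera"]);c=T[:3,:3].T@(np.array(X)-T[:3,3]);q=np.array(p["intrinsics"])@c;return q[:2]/q[2]
def blobs(m,mn=20):
    n,l,s,c=cv2.connectedComponentsWithStats(m.astype(np.uint8)); return [(s[i][4],s[i][:4].tolist(),c[i].round(2)) for i in range(1,n) if s[i][4]>=mn]
E
python3 - <<'E'
from h import *
for n in ["top","side"]:
    im=cv2.imread(f"pics/{n}0.png"); hs=cv2.cvtColor(im,cv2.COLOR_BGR2HSV)
    m=cv2.inRange(hs,(112,150,90),(125,255,255))>0
    m[:, :170]=0
    for b in blobs(m): 
        print(n,b, onz(n,b[2],.112).round(4))
t=cv2.imread("pics/top0.png"); g=cv2.cvtColor(t,cv2.COLOR_BGR2GRAY)
w=[]
for p in [(122,312),(170,452),(652,284),(602,146)]:
    u=(330+(p[0]+.5)/7-.5,235+(p[1]+.5)/7-.5)
    x0,y0=int(round(u[0]))-3,int(round(u[1]))-3
    pt=g[y0:y0+7,x0:x0+7].astype(float); d=np.clip(pt.max()-40-pt,0,None); yy,xx=np.mgrid[0:7,0:7]
    u=(x0+(d*xx).sum()/d.sum(),y0+(d*yy).sum()/d.sum()); w.append(onz("top",u,.065))
w=np.array(w);print(w.round(4)); c=w.mean(0)
ydir=(w[0]+w[1]-w[2]-w[3])[:2]; xdir=(w[0]+w[3]-w[1]-w[2])[:2]
print("c",c.round(4),"ang",np.degrees(np.arctan2(ydir[1],ydir[0])),np.degrees(np.arctan2(xdir[1],xdir[0])), np.linalg.norm(ydir)/2,np.linalg.norm(xdir)/2)
y=ydir/np.linalg.norm(ydir); print("hole",c[:2]+.04*y,"wing",c[:2]-.04*y)
# hole directly
sub=g[270:300,350:380]; 
for b in blobs(sub<70,15): print("holeblob",b,onz("top",b[2]+[350,270],.065).round(4))
# wing
m=(g<60); m[:255]=0;m[288:]=0;m[:,:400]=0;m[:,418:]=0
for b in blobs(m): print(b)
ys,xs=np.nonzero(m); P=np.array([onz("top",(a,b_),.106)[:2] for a,b_ in zip(xs,ys)]); mu=P.mean(0); e,v=np.linalg.eigh(np.cov((P-mu).T)); v=v[:,1]
print("wing",mu,"ang",np.degrees(np.arctan2(v[1],v[0])))
# rack
m=(g<60); m[:270]=0;m[315:]=0;m[:,:215]=0;m[:,295:]=0
for q in [(430,337),(40,408),(445,462)]:
    print("rackcorner",onz("top",(215+q[0]/6,220+q[1]/6),.054).round(4))
E
```

```text
top (np.int32(186), [254, 229, 16, 15], array([261.39, 236.35])) [0.5274 0.2851 0.112 ]
top (np.int32(105), [267, 285, 12, 12], array([272.43, 290.48])) [0.4341 0.2673 0.112 ]
top (np.int32(106), [221, 293, 11, 12], array([226.05, 298.68])) [0.4216 0.347  0.112 ]
side (np.int32(23), [370, 41, 3, 21], array([371.13,  50.96])) [1.7702 0.375  0.112 ]
side (np.int32(63), [268, 198, 13, 7], array([273.9 , 200.43])) [0.5885 0.308  0.112 ]
side (np.int32(41), [213, 240, 10, 5], array([217.29, 241.95])) [0.4302 0.3508 0.112 ]
side (np.int32(27), [258, 243, 10, 4], array([262.15, 244.7 ])) [0.4457 0.2705 0.112 ]
[[ 0.4489  0.1364  0.065 ]
 [ 0.4126  0.1247  0.065 ]
 [ 0.4538 -0.0015  0.065 ]
 [ 0.4896  0.0103  0.065 ]]
c [0.4512 0.0675 0.065 ] ang 107.99511945008992 18.109653224410355 0.13264637504613358 0.03789950708912883
hole [0.43884149 0.10553898] wing [0.46355637 0.02945235]
holeblob (np.int32(96), [9, 9, 11, 11], array([13.77, 13.92])) [0.4399 0.106  0.065 ]
(np.int32(244), [401, 257, 17, 29], array([408.17, 270.61]))
wing [0.46405523 0.03209089] ang -171.39885073891492
rackcorner [0.456  0.2465 0.054 ]
rackcorner [0.4365 0.3663 0.054 ]
rackcorner [0.4178 0.2425 0.054 ]
```

Run:
```python
from h import *
P={n:imaging.camera_params(n) for n in ["top","side"]}
cen={}
for n in ["top","side"]:
    im=cv2.imread(f"pics/{n}0.png").astype(int); m=(im[...,0]-im[...,2]>60)&(im[...,0]-im[...,1]>50)
    m[:,:205]=0;m[:,300:]=0;m[:190]=0;m[320:]=0
    print(n,blobs(m))
    cen[n]=[b for b in blobs(m)]
T=[b[2] for b in cen["top"]]; S=[b[2] for b in cen["side"]]
for t in T:
    for s in S:
        a=ray("top",t);b=ray("side",s);x=tri([a,b]); e=np.linalg.norm(proj("top",x)-t)+np.linalg.norm(proj("side",x)-s)
        if e<12: print(t,s,x.round(4),e.round(1))
print("foot big",onz("side",(278,266),0.0))
for q in [(282,40),(318,165)]: pass
print("wing/side base");
```

```text
top [(np.int32(203), [254, 229, 17, 16], array([261.65, 236.61])), (np.int32(108), [267, 285, 12, 12], array([272.53, 290.58])), (np.int32(106), [221, 293, 12, 12], array([225.96, 298.73]))]
side [(np.int32(105), [267, 197, 14, 10], array([273.44, 201.56])), (np.int32(62), [213, 239, 11, 8], array([217.76, 242.26])), (np.int32(58), [257, 242, 11, 7], array([262.19, 245.24]))]
[261.65 236.61] [273.44 201.56] [0.5252 0.2794 0.1521] 0.5
[261.65 236.61] [262.19 245.24] [0.5261 0.3021 0.0449] 10.6
[272.53 290.58] [273.44 201.56] [0.4436 0.2494 0.2065] 11.5
[272.53 290.58] [262.19 245.24] [0.4348 0.2656 0.1199] 0.9
[225.96 298.73] [217.76 242.26] [0.4223 0.3452 0.1183] 0.8
foot big [0.52073216 0.28039056 0.        ]
wing/side base
```

```bash
python3 - <<'E'
from h import *
for xy,name in [((.525,.280),"big"),((.4348,.2665),"small"),((.4223,.346),"tube")]:
    for z in np.arange(.09,.19,.01): 
        p=proj("side",[*xy,z]); print(name,round(z,3),((p-[200,190]+.5)*5-.5).round(1))
E
python3 - <<'E'
import cv2
s=cv2.imread("pics/side0.png")
cv2.imwrite("pics/z4.png",cv2.resize(s[190:270,235:305],None,fx=7,fy=7,interpolation=cv2.INTER_NEAREST))
E
```

```text
big 0.09 [379.4 196.8]
big 0.1 [377.3 175.5]
big 0.11 [375.2 154. ]
big 0.12 [373.1 132.1]
big 0.13 [371.  109.9]
big 0.14 [368.8  87.4]
big 0.15 [366.5  64.6]
big 0.16 [364.3  41.4]
big 0.17 [362.   17.9]
big 0.18 [359.7  -5.9]
small 0.09 [316.5 344.7]
small 0.1 [313.8 322.6]
small 0.11 [311.  300.2]
small 0.12 [308.2 277.4]
small 0.13 [305.3 254.3]
small 0.14 [302.4 230.8]
small 0.15 [299.4 206.9]
small 0.16 [296.4 182.6]
small 0.17 [293.4 158. ]
small 0.18 [290.3 132.9]
tube 0.09 [ 99.3 325.7]
tube 0.1 [ 95.  303.8]
tube 0.11 [ 90.6 281.6]
tube 0.12 [ 86.1 259. ]
tube 0.13 [ 81.6 236. ]
tube 0.14 [ 77.  212.7]
tube 0.15 [ 72.3 189.1]
tube 0.16 [ 67.6 165. ]
tube 0.17 [ 62.7 140.6]
tube 0.18 [ 57.8 115.8]
```

View pics/z4.png

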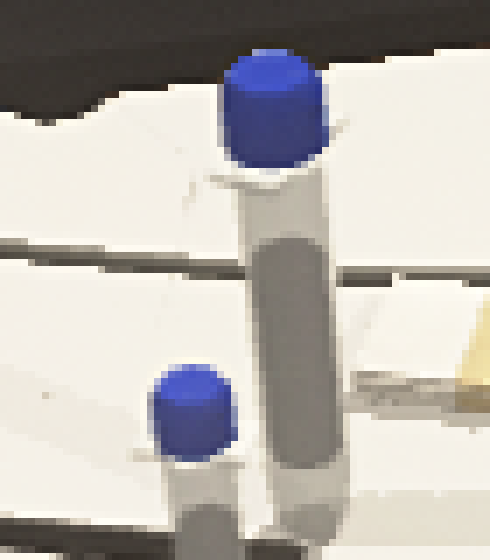

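```bash
cat >> h.py <<'E'
from scipy.spatial.transform import Rotation as Ro
def go(xyz,angx):
    "motion numbers to TCP xyz with tool x at world angle angx, pointing down"
    s=r.sense();R=np.array(s["ee_rot"]);p=np.array(s["tcp_pos"]);a=np.radians(angx)
    x=np.array([np.cos(a),np.sin(a),0]);z=np.array([0,0,-1.]);y=np.cross(z,x);Rt=np.stack([x,y,z],1)
    d=R.T@(np.array(xyz)-p)/.04; w=np.degrees(Ro.from_matrix(R.T@Rt).as_rotvec())/5
    print("row",np.r_[d,w].round(3).tolist(),"t",s["time_s"])
def st():
    s=r.sense();R=np.array(s["ee_rot"]);print({k:np.round(s[k],4).tolist() for k in["time_s","tcp_pos","wrist_force","moment","gripper_width","joints"]},"angx",np.degrees(np.arctan2(R[1,0],R[0,0])).round(2),"tilt",R[:,2].round(4))
E
python3 -c "
from h import *
go((.4345,.2667,.19),-80.8)"
```

```text
row [6.916, 4.906, 0.802, 0.017, -0.01, 11.039] t 0.15
```

Emit:
move_arm(motion=[6.92,4.91,0.8,0.02,-0.01,11.04,0,6.92,4.91,0.8,0.02,-0.01,11.04,0,6.92,4.91,0.8,0.02,-0.01,11.04,0,6.92,4.91,0.8,0.02,-0.01,11.04,0,6.92,4.91,0.8,0.02,-0.01,11.04,0,6.92,4.91,0.8,0.02,-0.01,11.04,0,6.92,4.91,0.8,0.02,-0.01,11.04,0,6.92,4.91,0.8,0.02,-0.01,11.04,0,6.92,4.91,0.8,0.02,-0.01,11.04,0,6.92,4.91,0.8,0.02,-0.01,11.04,0,6.92,4.91,0.8,0.02,-0.01,11.04,0,6.92,4.91,0.8,0.02,-0.01,11.04,0])

```text
time_s: 1.15
tcp_pos: [0.4344, 0.2674, 0.1902]
ee_rot: [[0.161, -0.987, 0.001], [-0.987, -0.161, 0.001], [-0.001, -0.001, -1.0]]
wrist_force: [-0.4, 0.6, 0.4]
gripper_width: 0.499
```

Run:
```python
from h import *
st(); p=imaging.camera_params("wrist");im=imaging.capture("wrist");cv2.imwrite("pics/wrist1.png",im)
import pickle;pickle.dump(p,open("w1.pkl","wb"))
```

```text
{'time_s': 1.15, 'tcp_pos': [0.4344, 0.2674, 0.1902], 'wrist_force': [-0.3969, 0.5891, 0.3635], 'moment': [0.0481, -0.0778, 0.0453], 'gripper_width': 0.499, 'joints': [49.872, 12.4357, -18.3016, 0.0024, -59.2131, -40.6064]} angx -80.73 tilt [ 6.e-04  6.e-04 -1.e+00]
```

View pics/wrist1.png

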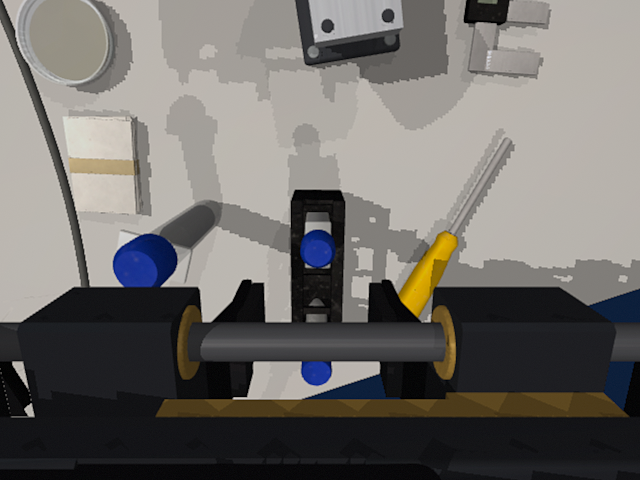

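```bash
python3 - <<'E'
from h import *
import pickle;P=pickle.load(open("w1.pkl","rb"))
im=cv2.imread("pics/wrist1.png").astype(int); m=(im[...,0]-im[...,2]>60)&(im[...,0]-im[...,1]>50);m[:,360:]=0
for b in blobs(m,200): print(b,onz("wrist",b[2],.115,P).round(4),onz("wrist",b[2],.15,P).round(4))
print(proj("wrist",(.4344,.2674,.19),P),proj("wrist",(.4344,.2674,.115),P))
E
python3 - <<'E'
import cv2
s=cv2.imread("pics/wrist1.png")
cv2.imwrite("pics/z5.png",cv2.resize(s[180:400,260:380],None,fx=2.7,fy=2.7,interpolation=cv2.INTER_CUBIC))
E
```

```text
(np.int32(1033), [300, 230, 35, 37], array([317.04, 248.32])) [0.4335 0.2649 0.115 ] [0.4352 0.2546 0.15  ]
(np.int32(2356), [113, 234, 59, 53], array([141.49, 262.02])) [0.5361 0.2904 0.115 ] [0.5227 0.2764 0.15  ]
(np.int32(607), [301, 361, 30, 25], array([315.71, 372.04])) [0.4207 0.3475 0.115 ] [0.4243 0.3251 0.15  ]
[314.15385231 304.17282703] [314.7974553  252.11383639]
```

View pics/z5.png

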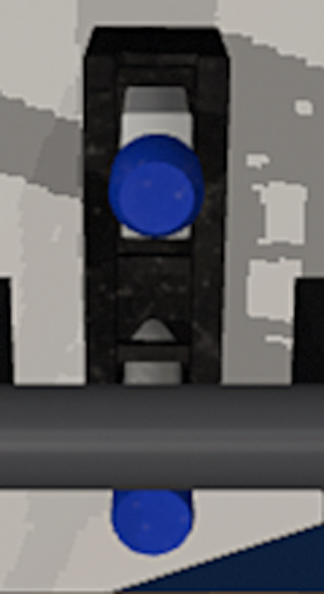

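```bash
python3 -c "
from h import *
go((.434,.2658,.096),-80.8)"
```

```text
row [0.047, 0.016, 2.355, -0.007, 0.006, 0.02] t 1.2
```

Emit:
move_arm(motion=[0.05,0.02,0.8,0,0,0,0,0.05,0.02,1.4,0,0,0,0,0.05,0.02,2.0,0,0,0,0,0.05,0.02,2.35,0,0,0,0,0.05,0.02,2.35,0,0,0,0,0.05,0.02,2.35,0,0,0,0])

```text
time_s: 1.7
tcp_pos: [0.4334, 0.2666, 0.0959]
ee_rot: [[0.164, -0.986, -0.0], [-0.986, -0.164, -0.001], [0.001, 0.0, -1.0]]
wrist_force: [0.0, 0.5, -0.1]
gripper_width: 0.502
```

Emit:
move_arm(motion=[0,0,0,0,0,0,1,0,0,0,0,0,0,1,0,0,0,0,0,0,1,0,0,0,0,0,0,1,0,0,0,0,0,0,1,0,0,0,0,0,0,1])

```text
time_s: 2.2
tcp_pos: [0.4338, 0.2669, 0.0967]
ee_rot: [[0.164, -0.986, 0.001], [-0.986, -0.164, 0.0], [-0.0, -0.001, -1.0]]
wrist_force: [0.8, -0.3, 3.0]
gripper_width: 0.23
```

Run:
```python
from h import *
st(); cv2.imwrite("pics/side2.png",imaging.capture("side")[170:330,180:340].repeat(3,0).repeat(3,1))
```

```text
{'time_s': 2.2, 'tcp_pos': [0.4338, 0.2669, 0.0967], 'wrist_force': [0.8369, -0.2833, 3.0473], 'moment': [0.1208, 0.0856, -0.0111], 'gripper_width': 0.2304, 'joints': [49.9039, 18.5611, -25.4506, 0.0466, -45.934, -40.4857]} angx -80.55 tilt [ 1.1e-03  3.0e-04 -1.0e+00]
```

View pics/side2.png

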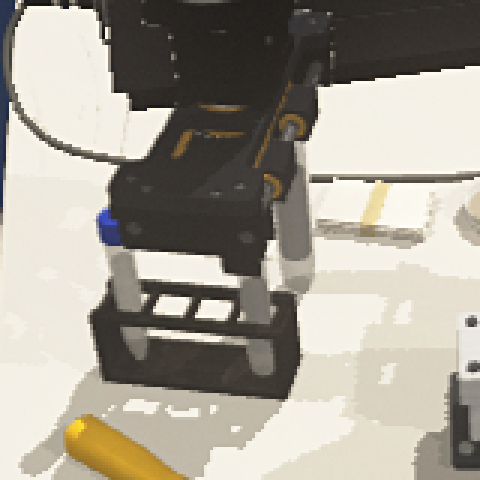

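Emit:
move_arm(motion=[0,0,-0.6,0,0,0,1,0,0,-1.3,0,0,0,1,0,0,-2.0,0,0,0,1,0,0,-2.6,0,0,0,1,0,0,-2.6,0,0,0,1])

```text
time_s: 2.67
tcp_pos: [0.4362, 0.2687, 0.206]
ee_rot: [[0.165, -0.986, 0.009], [-0.986, -0.165, 0.007], [-0.006, -0.01, -1.0]]
wrist_force: [1.0, -0.9, -0.5]
gripper_width: 0.228
```

Run:
```python
from h import *
st(); go((.436,.185,.2),-72)
```

```text
{'time_s': 2.6667, 'tcp_pos': [0.4362, 0.2687, 0.206], 'wrist_force': [0.9982, -0.9217, -0.5462], 'moment': [0.1101, -0.0644, 0.0091], 'gripper_width': 0.2279, 'joints': [49.8998, 11.4901, -17.1435, 0.1617, -60.712, -40.4802]} angx -80.5 tilt [ 0.0092  0.0072 -0.9999]
row [2.064, 0.35, 0.135, -0.122, 0.054, -1.7] t 2.6667
```

Emit:
move_arm(motion=[0.8,0.1,0.1,-0.12,0.05,-0.9,1,1.6,0.25,0.13,-0.12,0.05,-1.7,1,2.06,0.35,0.13,-0.12,0.05,-1.7,1,2.06,0.35,0.13,-0.12,0.05,-1.7,1,2.06,0.35,0.13,-0.12,0.05,-1.7,1])

```text
time_s: 3.08
tcp_pos: [0.4359, 0.1843, 0.2]
ee_rot: [[0.307, -0.952, -0.0], [-0.952, -0.307, 0.001], [-0.0, -0.0, -1.0]]
wrist_force: [-0.6, -0.3, 0.0]
gripper_width: 0.23
```

Run:
```python
from h import *
import pickle
st(); p=imaging.camera_params("wrist");im=imaging.capture("wrist");cv2.imwrite("pics/wrist3.png",im);pickle.dump(p,open("w3.pkl","wb"))
im=imaging.capture("side");cv2.imwrite("pics/side3.png",im)
cv2.imwrite("pics/side3z.png",im[150:340,220:460].repeat(3,0).repeat(3,1))
```

```text
{'time_s': 3.0833, 'tcp_pos': [0.4359, 0.1843, 0.2], 'wrist_force': [-0.6163, -0.3065, 0.0283], 'moment': [0.0935, -0.0474, 0.004], 'gripper_width': 0.2302, 'joints': [42.6432, 8.2819, -22.059, -0.0255, -59.639, -24.7388]} angx -72.11 tilt [-0.e+00  5.e-04 -1.e+00]
```

View pics/wrist3.png

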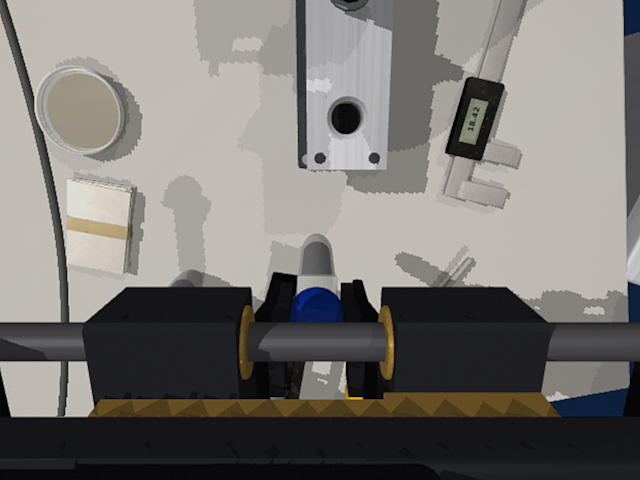

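View pics/side3z.png

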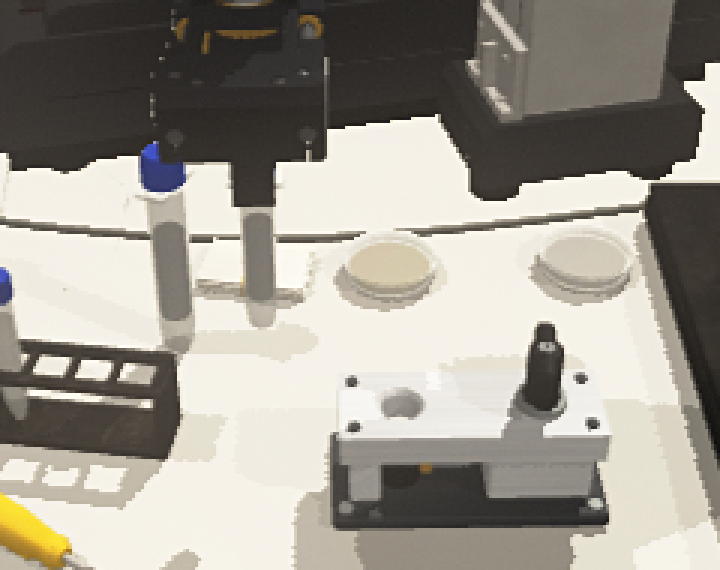

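Run:
```python
from h import *
import pickle;P=pickle.load(open("w3.pkl","rb"))
im=cv2.imread("pics/wrist3.png");g=cv2.cvtColor(im,cv2.COLOR_BGR2GRAY)
sub=g[95:142,320:372]
for th in (70,100,130):
  for b in blobs(sub<th,80): print("hole",th,b,onz("wrist",b[2]+[320,95],.065,P).round(4))
sc=[]
for c in [(320,158),(374,158)]:
    x0,y0=c[0]-7,c[1]-7; pt=g[y0:y0+15,x0:x0+15]
    b=max(blobs(pt<100,8),key=lambda q:-np.linalg.norm(q[2]-7)); sc.append(onz("wrist",b[2]+[x0,y0],.065,P)); print("screw",b[2]+[x0,y0],sc[-1].round(4))
print("side hole",onz("side",(354,284.5),.065).round(4))
# side barrel: intersect plane x=.4359
s=cv2.imread("pics/side3.png"); gs=cv2.cvtColor(s,cv2.COLOR_BGR2GRAY)
for row in (225,232,240,246,250,254,258): print(row,gs[row,294:320].tolist())
cv2.imwrite("pics/z6.png",cv2.resize(s[200:265,285:330],None,fx=9,fy=9,interpolation=cv2.INTER_NEAREST))
cv2.imwrite("pics/z7.png",cv2.resize(im[90:340,250:400],None,fx=2.4,fy=2.4,interpolation=cv2.INTER_CUBIC))
```

```text
hole 70 (np.int32(734), [11, 7, 30, 32], array([25.61, 22.55])) [0.4398 0.1037 0.065 ]
hole 100 (np.int32(813), [11, 6, 30, 33], array([25.67, 21.92])) [0.4399 0.1033 0.065 ]
hole 130 (np.int32(1019), [7, 2, 36, 37], array([25.04, 20.11])) [0.4407 0.1023 0.065 ]
screw [319.57 157.87] [0.4483 0.135  0.065 ]
screw [373.92 157.8 ] [0.412  0.1232 0.065 ]
side hole [0.4425 0.1019 0.065 ]
225 [242, 241, 241, 241, 242, 247, 197, 124, 115, 120, 119, 119, 122, 120, 121, 116, 138, 218, 241, 242, 241, 241, 241, 241, 241, 241]
232 [247, 247, 248, 248, 248, 250, 240, 163, 118, 119, 118, 120, 119, 121, 122, 119, 128, 205, 250, 253, 252, 252, 251, 251, 252, 251]
240 [244, 243, 244, 244, 244, 246, 243, 184, 125, 117, 121, 121, 122, 123, 123, 122, 115, 173, 248, 249, 248, 248, 248, 248, 248, 249]
246 [154, 169, 161, 149, 152, 150, 133, 141, 125, 118, 119, 121, 121, 123, 124, 123, 119, 138, 159, 164, 162, 175, 198, 208, 228, 203]
250 [243, 243, 244, 245, 204, 182, 184, 174, 161, 158, 150, 140, 138, 140, 150, 161, 162, 161, 178, 186, 185, 185, 187, 159, 147, 145]
254 [242, 241, 242, 242, 242, 242, 242, 245, 202, 176, 179, 182, 182, 184, 185, 185, 182, 192, 240, 244, 243, 243, 243, 242, 242, 242]
258 [242, 241, 242, 242, 242, 242, 242, 242, 244, 235, 184, 166, 172, 175, 176, 175, 203, 240, 232, 225, 223, 226, 227, 226, 226, 225]
```

View pics/z6.png

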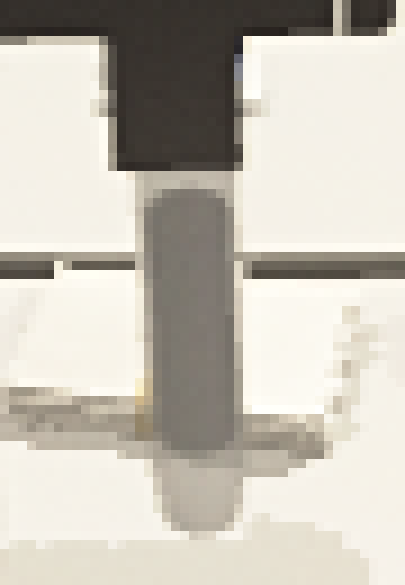

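View pics/z7.png

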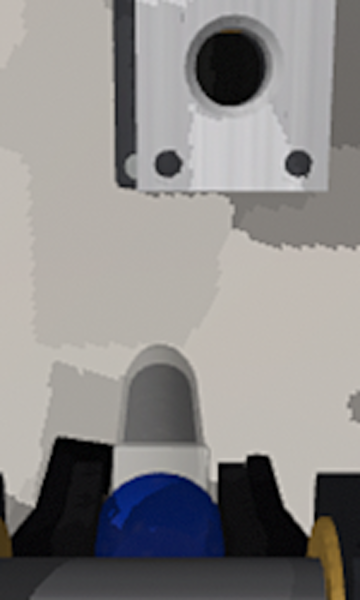

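Run:
```python
from h import *
w=[]
for c in [(351,382),(353,427),(592,423),(580,378)]:
    u=((c[0]+.5)/3-.5+220,(c[1]+.5)/3-.5+150); w.append(onz("side",u,.065)); 
w=np.array(w); print(w.round(4),w.mean(0).round(4))
def onx(n,uv,x):
    o,d=ray(n,uv);return o+d*(x-o[0])/d[0]
for uv in [(305.5,225),(306.4,250),(306.6,258)]: print(onx("side",uv,.4359).round(4))
```

```text
[[ 0.4524  0.1358  0.065 ]
 [ 0.4163  0.1241  0.065 ]
 [ 0.4583 -0.0032  0.065 ]
 [ 0.4943  0.0089  0.065 ]] [0.4553 0.0664 0.065 ]
[0.4359 0.1833 0.1779]
[0.4359 0.1838 0.1269]
[0.4359 0.1841 0.1096]
```

```bash
python3 -c "
from h import *
go((.4395,.1053,.172),-72)"
```

```text
row [1.935, 0.543, 0.702, -0.006, 0.006, -0.001] t 3.1833
```

Emit:
move_arm(motion=[0.8,0.2,0,0,0,0,1,1.6,0.45,0.2,0,0,0,1,1.94,0.54,0.7,0,0,0,1,1.94,0.54,0.7,0,0,0,1,1.94,0.54,0.7,0,0,0,1,1.94,0.54,0.7,0,0,0,1])

```text
time_s: 3.68
tcp_pos: [0.4406, 0.1064, 0.1726]
ee_rot: [[0.31, -0.951, 0.002], [-0.951, -0.31, 0.001], [-0.0, -0.002, -1.0]]
wrist_force: [-0.1, -0.8, -0.5]
gripper_width: 0.231
```

Run:
```python
from h import *
import pickle
st();p=imaging.camera_params("wrist");im=imaging.capture("wrist");cv2.imwrite("pics/wrist4.png",im);pickle.dump(p,open("w4.pkl","wb"))
cv2.imwrite("pics/z8.png",cv2.resize(im[150:420,220:420],None,fx=2.2,fy=2.2))
im=imaging.capture("side");cv2.imwrite("pics/side4z.png",cv2.resize(im[200:330,310:440],None,fx=4.5,fy=4.5,interpolation=cv2.INTER_NEAREST)); go((.4395,.1053,.130),-72); go((.4395,.1053,.102),-72)
```

```text
{'time_s': 3.6833, 'tcp_pos': [0.4406, 0.1064, 0.1726], 'wrist_force': [-0.1356, -0.8203, -0.5317], 'moment': [0.1076, -0.0476, 0.0105], 'gripper_width': 0.2313, 'joints': [34.2233, 7.8801, -26.9817, 0.0085, -55.0256, -16.1623]} angx -71.93 tilt [ 0.0017  0.001  -1.    ]
row [0.024, 0.039, 1.073, -0.03, 0.009, 0.019] t 3.7833
row [0.024, 0.041, 1.773, -0.03, 0.009, 0.019] t 3.7833
```

View pics/z8.png

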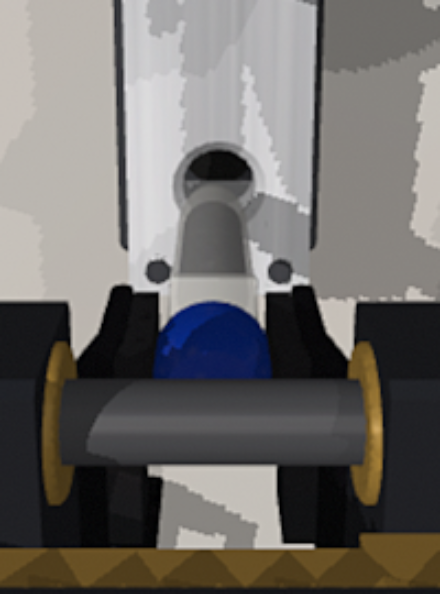

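View pics/side4z.png

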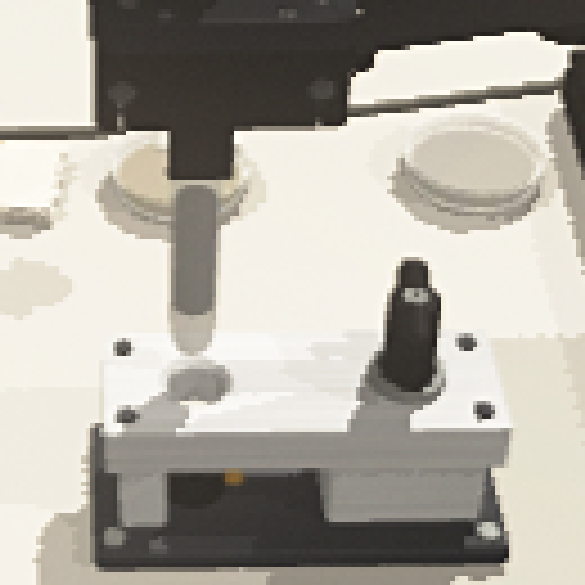

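Run:
```python
from h import *
import pickle;P=pickle.load(open("w4.pkl","rb"))
f=lambda c:onz("wrist",((c[0]+.5)/2.2-.5+220,(c[1]+.5)/2.2-.5+150),.065,P).round(4)
print("hole",f((219,186)),"screws",f((158,271)),f((280,271)))
P3=pickle.load(open("w3.pkl","rb")); print(onz("wrist",(347,117),.065,P3).round(4))
# foot from tip of barrel: expected foot centre under TCP at z=.082
print(((proj("wrist",(.4406,.1064,.082),P)-[220,150])*2.2).round(1), ((proj("side",(.4406,.1064,.082))-[310,200])*4.5).round(1),((proj("side",(.4406,.1064,.065))-[310,200])*4.5).round(1))
```

```text
hole [0.4387 0.1032 0.065 ] screws [0.4482 0.1352 0.065 ] [0.412  0.1233 0.065 ]
[0.439 0.103 0.065]
[208.9 208.6] [186.3 347.6] [185.3 381.1]
```

```bash
python3 -c "
from h import *
go((.4393,.1033,.130),-72)"
```

```text
row [0.07, 0.059, 1.072, -0.03, 0.009, 0.019] t 3.7833
```

Emit:
move_arm(motion=[0.07,0.06,0,-0.03,0,0.02,1,0.07,0.06,0,-0.03,0,0.02,1,0.07,0.06,0.3,-0.03,0,0.02,1,0.07,0.06,0.6,-0.03,0,0.02,1,0.07,0.06,0.8,-0.03,0,0.02,1,0.07,0.06,0.9,-0.03,0,0.02,1])

```text
time_s: 4.28
tcp_pos: [0.4388, 0.1032, 0.136]
ee_rot: [[0.309, -0.951, -0.002], [-0.951, -0.309, 0.0], [-0.001, 0.002, -1.0]]
wrist_force: [0.0, -0.4, 0.6]
gripper_width: 0.23
```

Run:
```python
from h import *
st()
im=imaging.capture("side");cv2.imwrite("pics/side5z.png",cv2.resize(im[200:330,310:440],None,fx=4.5,fy=4.5,interpolation=cv2.INTER_NEAREST)); go((.4393,.1033,.102),-72)
```

```text
{'time_s': 4.2833, 'tcp_pos': [0.4388, 0.1032, 0.136], 'wrist_force': [0.0172, -0.4435, 0.6305], 'moment': [0.1238, -0.0124, -0.0093], 'gripper_width': 0.2298, 'joints': [33.9625, 10.3222, -30.1412, -0.0744, -49.6159, -15.9101]} angx -72.0 tilt [-0.0017  0.     -1.    ]
row [0.001, -0.02, 0.843, 0.027, 0.004, -0.0] t 4.3333
```

View pics/side5z.png

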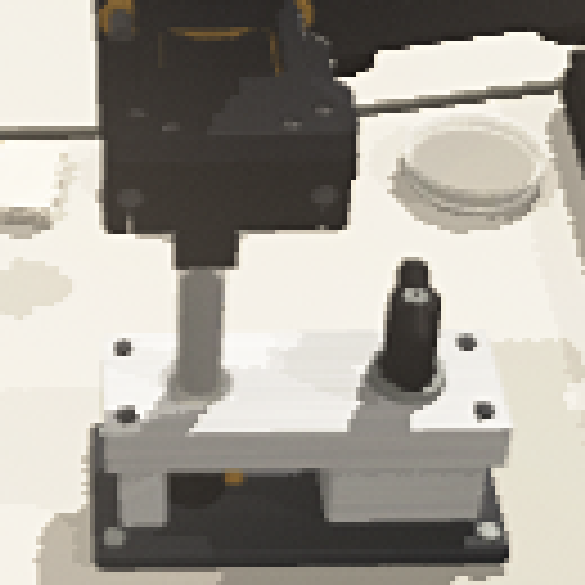

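The foot is in the hole and centred. I'll continue down.

Emit:
move_arm(motion=[0,-0.02,0.25,0.03,0,0,1,0,-0.02,0.5,0.03,0,0,1,0,-0.02,0.7,0.03,0,0,1,0,-0.02,0.84,0.03,0,0,1,0,-0.02,0.84,0.03,0,0,1,0,-0.02,0.84,0.03,0,0,1])

```text
time_s: 4.83
tcp_pos: [0.4395, 0.1034, 0.1022]
ee_rot: [[0.309, -0.951, 0.0], [-0.951, -0.309, 0.0], [-0.0, -0.0, -1.0]]
wrist_force: [0.8, -0.4, 0.4]
gripper_width: 0.23
```

Run:
```python
from h import *
st()
im=imaging.capture("side");cv2.imwrite("pics/side6z.png",cv2.resize(im[200:330,310:440],None,fx=4.5,fy=4.5,interpolation=cv2.INTER_NEAREST)); go((.4393,.1033,.1),-72)
```

```text
{'time_s': 4.8333, 'tcp_pos': [0.4395, 0.1034, 0.1022], 'wrist_force': [0.8249, -0.4437, 0.3767], 'moment': [0.0605, -0.067, -0.0193], 'gripper_width': 0.2295, 'joints': [33.9633, 13.0842, -32.6697, -0.0064, -44.2279, -15.946]} angx -71.99 tilt [ 2.e-04  2.e-04 -1.e+00]
row [0.002, 0.011, 0.063, -0.012, 0.004, 0.003] t 4.8833
```

View pics/side6z.png

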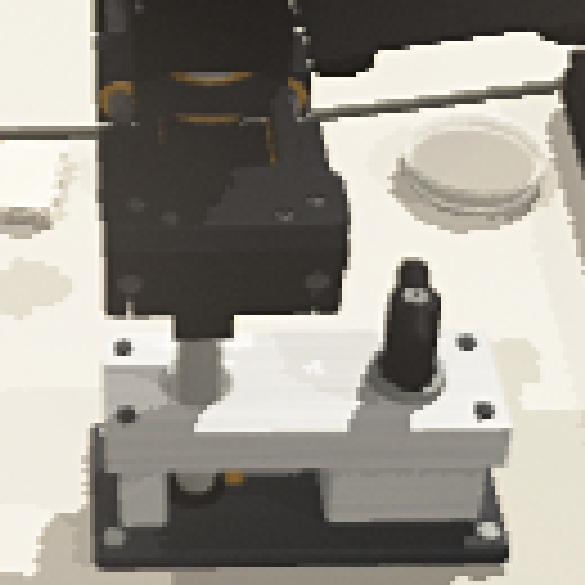

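Emit:
move_arm(motion=[0,0.01,0.04,0,0,0,1,0,0.01,0.07,0,0,0,1,0,0.01,0.07,0,0,0,1])

```text
time_s: 5.13
tcp_pos: [0.4401, 0.1037, 0.1006]
ee_rot: [[0.31, -0.951, 0.003], [-0.951, -0.31, 0.001], [-0.0, -0.003, -1.0]]
wrist_force: [-0.5, 0.7, 4.3]
gripper_width: 0.23
```

Emit:
move_arm(motion=[0,0,0,0,0,0,0,0,0,0,0,0,0,0,0,0,0,0,0,0,0,0,0,0,0,0,0,0,0,0,-0.4,0,0,0,0,0,0,-0.8,0,0,0,0,0,0,-1.6,0,0,0,0,0,0,-2.4,0,0,0,0,0,0,-2.4,0,0,0,0,0,0,-2.4,0,0,0,0])

```text
time_s: 5.97
tcp_pos: [0.4407, 0.1042, 0.1983]
ee_rot: [[0.31, -0.951, 0.007], [-0.951, -0.31, 0.004], [-0.002, -0.008, -1.0]]
wrist_force: [-0.5, -0.7, -1.2]
gripper_width: 0.497
```

Run:
```python
from h import *
import pickle
st();p=imaging.camera_params("wrist");im=imaging.capture("wrist");cv2.imwrite("pics/wrist7.png",im);pickle.dump(p,open("w7.pkl","wb"))
im=imaging.capture("side");cv2.imwrite("pics/side7z.png",cv2.resize(im[200:330,310:440],None,fx=4.5,fy=4.5,interpolation=cv2.INTER_NEAREST))
```

```text
{'time_s': 5.9667, 'tcp_pos': [0.4407, 0.1042, 0.1983], 'wrist_force': [-0.5224, -0.6649, -1.1623], 'moment': [0.0506, 0.062, 0.0117], 'gripper_width': 0.4975, 'joints': [33.9855, 6.0897, -24.9735, 0.0281, -58.4935, -15.9564]} angx -71.96 tilt [ 0.0066  0.004  -1.    ]
```

View pics/wrist7.png

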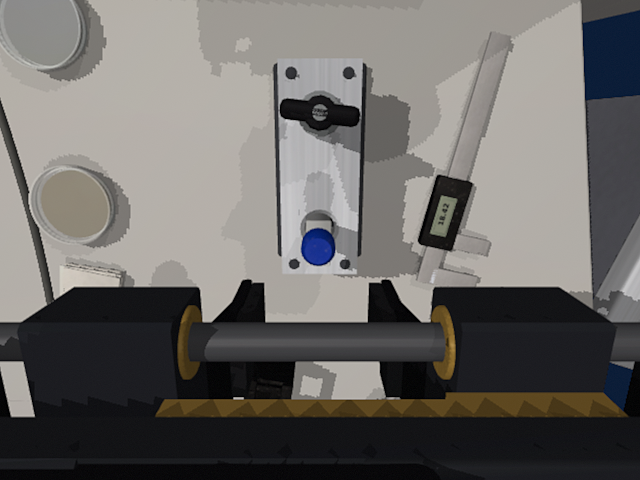

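View pics/side7z.png

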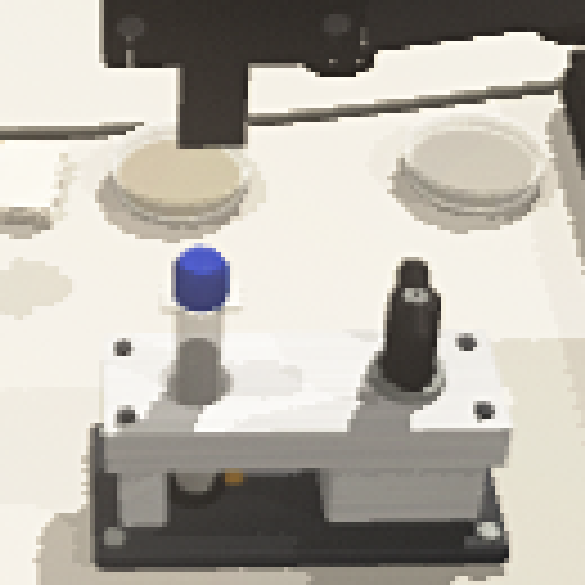

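Run:
```python
from h import *
import pickle;P=pickle.load(open("w7.pkl","rb"))
im=cv2.imread("pics/wrist7.png");g=cv2.cvtColor(im,cv2.COLOR_BGR2GRAY)
cv2.imwrite("pics/z9.png",cv2.resize(im[50:160,265:375],None,fx=5,fy=5,interpolation=cv2.INTER_CUBIC))
for c in [(291,73),(349,73),(294,264),(345,264)]:
    x0,y0=c[0]-8,c[1]-8; b=min(blobs(g[y0:y0+17,x0:x0+17]<100,8),key=lambda q:np.linalg.norm(q[2]-8)); print("screw",b[0],b[2]+[x0,y0],onz("wrist",b[2]+[x0,y0],.065,P).round(4))
```

```text
screw 115 [291.04  72.81] [0.4895 0.0085 0.065 ]
screw 114 [348.44  72.71] [ 0.4534 -0.0034  0.065 ]
screw 79 [293.65 263.66] [0.4483 0.1353 0.065 ]
screw 81 [344.8  263.83] [0.4119 0.1234 0.065 ]
```

View pics/z9.png

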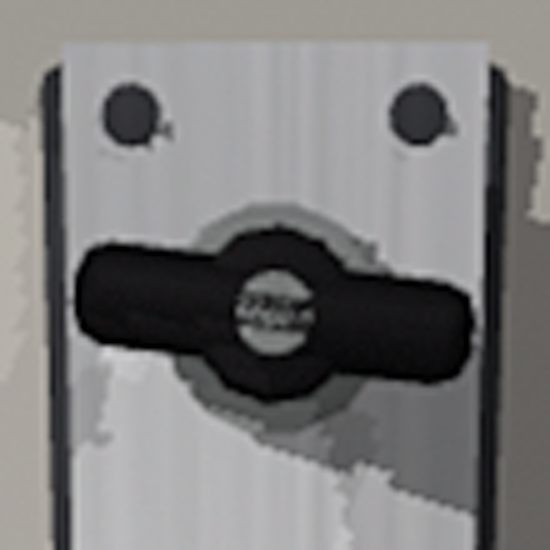

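Run:
```python
from h import *
import pickle;P=pickle.load(open("w7.pkl","rb"))
f=lambda c,z:onz("wrist",((c[0]+.5)/5-.5+265,(c[1]+.5)/5-.5+50),z,P)
for a,b in [((110,243),(440,283)),((100,345),(430,383)),((78,295),(472,332))]:
    for z in (.106,.09):
        A,B=f(a,z),f(b,z);d=A-B;print(A.round(4),B.round(4),np.degrees(np.arctan2(d[1],d[0])).round(2),np.linalg.norm(d).round(4))
for z in (.100,.106,.11):print("hub",f((275,312),z).round(4))
```

```text
[0.484  0.0259 0.106 ] [0.4462 0.0182 0.106 ] 11.5 0.0386
[0.4854 0.0254 0.09  ] [0.4452 0.0173 0.09  ] 11.5 0.041
[0.4818 0.0372 0.106 ] [0.4436 0.0292 0.106 ] 11.77 0.0391
[0.4831 0.0374 0.09  ] [0.4425 0.0289 0.09  ] 11.77 0.0415
[0.4859 0.0326 0.106 ] [0.4408 0.0222 0.106 ] 12.95 0.0463
[0.4874 0.0325 0.09  ] [0.4395 0.0215 0.09  ] 12.95 0.0492
hub [0.4635 0.0271 0.1   ]
hub [0.4634 0.0273 0.106 ]
hub [0.4634 0.0274 0.11  ]
```

```bash
python3 -c "
from h import *
go((.4638,.0273,.19),11.6)"
```

```text
row [1.998, 0.001, 0.145, -0.019, -0.008, -16.715] t 6.0667
```

Emit:
move_arm(motion=[1,0,0.1,-0.02,-0.01,-16.7,0,2,0,0.15,-0.02,-0.01,-16.7,0,2,0,0.15,-0.02,-0.01,-16.7,0,2,0,0.15,-0.02,-0.01,-16.7,0,2,0,0.15,-0.02,-0.01,-16.7,0,2,0,0.15,-0.02,-0.01,-16.7,0,2,0,0.15,-0.02,-0.01,-16.7,0,2,0,0.15,-0.02,-0.01,-16.7,0,2,0,0.15,-0.02,-0.01,-16.7,0,2,0,0.15,-0.02,-0.01,-16.7,0,2,0,0.15,-0.02,-0.01,-16.7,0,2,0,0.15,-0.02,-0.01,-16.7,0,2,0,0.15,-0.02,-0.01,-16.7,0,2,0,0.15,-0.02,-0.01,-16.7,0])

```text
time_s: 7.23
tcp_pos: [0.4631, 0.027, 0.1885]
ee_rot: [[0.98, 0.197, -0.003], [0.197, -0.98, -0.001], [-0.003, 0.0, -1.0]]
wrist_force: [0.3, -0.5, -0.3]
gripper_width: 0.5
```

Run:
```python
from h import *
import pickle
st();p=imaging.camera_params("wrist");im=imaging.capture("wrist");cv2.imwrite("pics/wrist8.png",im);pickle.dump(p,open("w8.pkl","wb"))
print(proj("wrist",(.4638,.0273,.106),p)); go((.4638,.0273,.075),11.6)
```

```text
{'time_s': 7.2333, 'tcp_pos': [0.4631, 0.027, 0.1885], 'wrist_force': [0.2836, -0.5339, -0.3327], 'moment': [-0.0644, -0.0233, 0.0368], 'gripper_width': 0.5003, 'joints': [23.4757, 8.109, -24.1076, -0.0164, -57.9655, 77.8743]} angx 11.34 tilt [-0.003 -0.001 -1.   ]
[314.86086029 245.18634631]
row [0.02, -0.004, 2.844, 0.003, 0.028, -0.05] t 7.2833
```

View pics/wrist8.png

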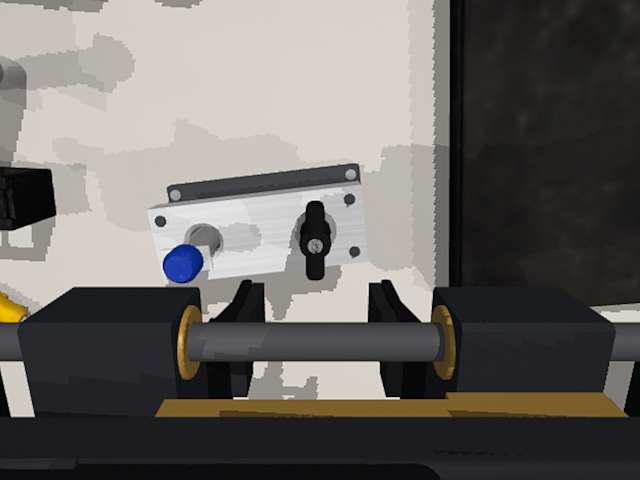

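Emit:
move_arm(motion=[0.02,0,0.9,0,0.03,-0.05,0,0.02,0,1.8,0,0.03,-0.05,0,0.02,0,2.4,0,0.03,-0.05,0,0.02,0,2.84,0,0.03,-0.05,0,0.02,0,2.84,0,0.03,-0.05,0,0.02,0,2.84,0,0.03,-0.05,0])

```text
time_s: 7.78
tcp_pos: [0.4634, 0.0268, 0.0745]
ee_rot: [[0.98, 0.2, -0.002], [0.2, -0.98, -0.002], [-0.002, 0.001, -1.0]]
wrist_force: [0.2, 0.1, 0.6]
gripper_width: 0.499
```

Emit:
move_arm(motion=[0,0,0,0,0,0,1,0,0,0,0,0,0,1,0,0,0,0,0,0,1,0,0,0,0,0,0,1,0,0,0,0,0,0,1,0,0,0,0,0,0,1,0,0,0,0,0,0,1])

```text
time_s: 8.37
tcp_pos: [0.4635, 0.0277, 0.075]
ee_rot: [[0.98, 0.2, -0.001], [0.2, -0.98, 0.0], [-0.001, -0.0, -1.0]]
wrist_force: [-2.6, 4.5, 3.1]
gripper_width: 0.135
```

Run:
```python
from h import *
st()
im=imaging.capture("side");cv2.imwrite("pics/side9z.png",cv2.resize(im[200:330,310:440],None,fx=4.5,fy=4.5,interpolation=cv2.INTER_NEAREST))
```

```text
{'time_s': 8.3667, 'tcp_pos': [0.4635, 0.0277, 0.075], 'wrist_force': [-2.6317, 4.4712, 3.0536], 'moment': [1.3455, 0.709, 0.0685], 'gripper_width': 0.1352, 'joints': [23.5271, 16.6592, -32.7336, -0.0476, -40.6708, 78.0235]} angx 11.51 tilt [-1.2e-03  1.0e-04 -1.0e+00]
```

View pics/side9z.png

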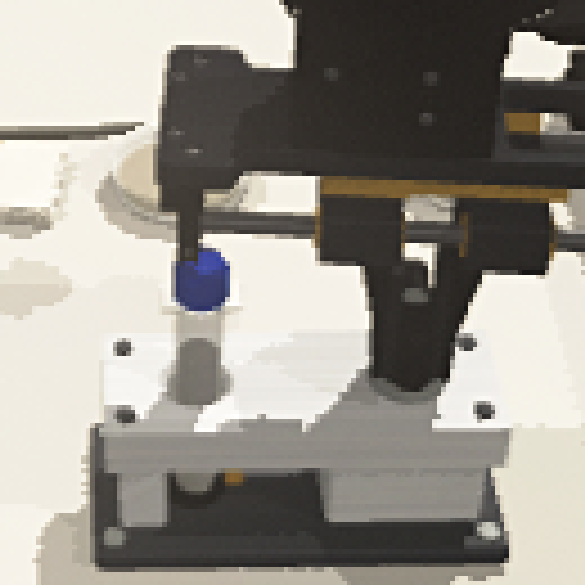

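Run:
```python
from h import *
s=r.sense();R=np.array(s["ee_rot"]);p=np.array(s["tcp_pos"])
for ty in (-.08,-.095):
  for tx in (-.0375,0,.0375):
    for z in (-.05,-.07,-.1,-.12):
        X=p+R@np.array([tx,ty,z]);print(ty,tx,z,X.round(3),((proj("side",X)-[310,200])*4.5).round(0))
print(((proj("side",(.4394,.1034,.124))-[310,200])*4.5).round(0))
st()
```

```text
-0.08 -0.0375 -0.05 [0.411 0.099 0.125] [189. 314.]
-0.08 -0.0375 -0.07 [0.411 0.099 0.145] [190. 270.]
-0.08 -0.0375 -0.1 [0.411 0.099 0.175] [192. 201.]
-0.08 -0.0375 -0.12 [0.411 0.099 0.195] [194. 153.]
-0.08 0 -0.05 [0.448 0.106 0.125] [194. 247.]
-0.08 0 -0.07 [0.448 0.106 0.145] [196. 204.]
-0.08 0 -0.1 [0.448 0.106 0.175] [198. 136.]
-0.08 0 -0.12 [0.448 0.106 0.195] [199.  89.]
-0.08 0.0375 -0.05 [0.484 0.114 0.125] [200. 186.]
-0.08 0.0375 -0.07 [0.484 0.114 0.145] [201. 144.]
-0.08 0.0375 -0.1 [0.484 0.114 0.175] [203.  77.]
-0.08 0.0375 -0.12 [0.484 0.114 0.195] [205.  31.]
-0.095 -0.0375 -0.05 [0.408 0.113 0.125] [146. 311.]
-0.095 -0.0375 -0.07 [0.408 0.113 0.145] [147. 267.]
-0.095 -0.0375 -0.1 [0.408 0.113 0.175] [148. 198.]
-0.095 -0.0375 -0.12 [0.408 0.113 0.195] [148. 150.]
-0.095 0 -0.05 [0.445 0.121 0.125] [154. 245.]
-0.095 0 -0.07 [0.445 0.121 0.145] [154. 202.]
-0.095 0 -0.1 [0.445 0.121 0.175] [155. 134.]
-0.095 0 -0.12 [0.445 0.121 0.195] [156.  87.]
-0.095 0.0375 -0.05 [0.481 0.128 0.125] [160. 184.]
-0.095 0.0375 -0.07 [0.481 0.128 0.145] [161. 142.]
-0.095 0.0375 -0.1 [0.481 0.128 0.175] [162.  75.]
-0.095 0.0375 -0.12 [0.481 0.128 0.195] [163.  29.]
[196. 265.]
{'time_s': 8.4167, 'tcp_pos': [0.4635, 0.0277, 0.075], 'wrist_force': [-2.2149, 5.4079, 2.9113], 'moment': [1.2647, 0.6362, 0.0632], 'gripper_width': 0.1336, 'joints': [23.5373, 16.6618, -32.734, -0.0373, -40.672, 78.0203]} angx 11.53 tilt [-1.3e-03 -1.0e-04 -1.0e+00]
```

Run:
```python
from h import *
im=imaging.capture("wrist");cv2.imwrite("pics/wrist9.png",im)
im=imaging.capture("top");cv2.imwrite("pics/top9.png",cv2.resize(im[200:340,300:460],None,fx=4,fy=4,interpolation=cv2.INTER_CUBIC))
```

```text
(no output)
```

View pics/wrist9.png

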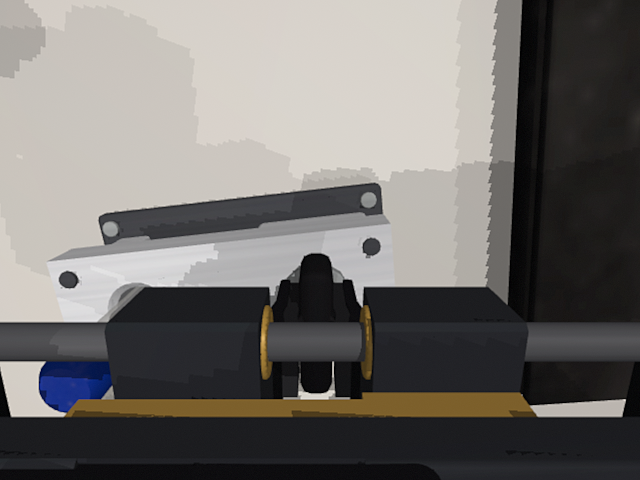

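View pics/top9.png

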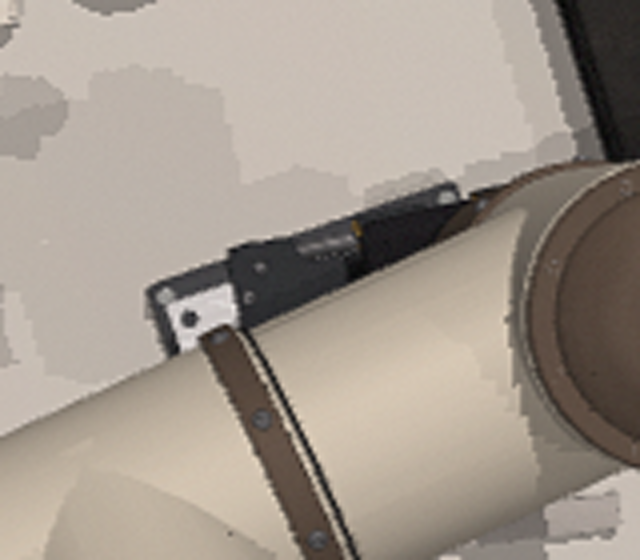

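The bar is gripped, with an opening of about 11.8 mm. The body's end bracket is about 20 mm above the cap. I'll start turning clockwise.

Emit:
move_arm(motion=[0,0,0,0,0,1.2,1,0,0,0,0,0,2.4,1,0,0,0,0,0,3.6,1,0,0,0,0,0,4.8,1,0,0,0,0,0,6,1,0,0,0,0,0,6,1])

```text
time_s: 9.02
tcp_pos: [0.4635, 0.0281, 0.075]
ee_rot: [[0.948, -0.319, -0.001], [-0.319, -0.948, 0.001], [-0.001, -0.0, -1.0]]
wrist_force: [-1.2, 3.2, -0.8]
gripper_width: 0.141
```

Run:
```python
from h import *
st()
```

```text
{'time_s': 9.0167, 'tcp_pos': [0.4635, 0.0281, 0.075], 'wrist_force': [-1.1812, 3.2242, -0.8454], 'moment': [0.8121, 0.1708, -0.0526], 'gripper_width': 0.141, 'joints': [23.5635, 16.6519, -32.7271, -0.0854, -40.6594, 47.9088]} angx -18.59 tilt [-1.e-03  6.e-04 -1.e+00]
```

Emit:
move_arm(motion=[0,0,0,0,0,1.3,1,0,0,0,0,0,2.6,1,0,0,0,0,0,3.9,1,0,0,0,0,0,5.2,1,0,0,0,0,0,6.5,1,0,0,0,0,0,8,1,0,0,0,0,0,8,1])

```text
time_s: 9.6
tcp_pos: [0.4638, 0.0286, 0.0751]
ee_rot: [[0.521, -0.853, -0.0], [-0.853, -0.521, 0.001], [-0.001, -0.001, -1.0]]
wrist_force: [0.1, 3.8, -2.1]
gripper_width: 0.137
```

Run:
```python
from h import *
st()
im=imaging.capture("side");cv2.imwrite("pics/side10z.png",cv2.resize(im[200:330,310:440],None,fx=4.5,fy=4.5,interpolation=cv2.INTER_NEAREST))
```

```text
{'time_s': 9.6, 'tcp_pos': [0.4638, 0.0286, 0.0751], 'wrist_force': [0.0651, 3.833, -2.1007], 'moment': [0.7959, -0.0839, -0.074], 'gripper_width': 0.1374, 'joints': [23.5861, 16.6556, -32.7063, -0.1147, -40.609, 7.9135]} angx -58.59 tilt [-1.0e-04  1.4e-03 -1.0e+00]
```

View pics/side10z.png

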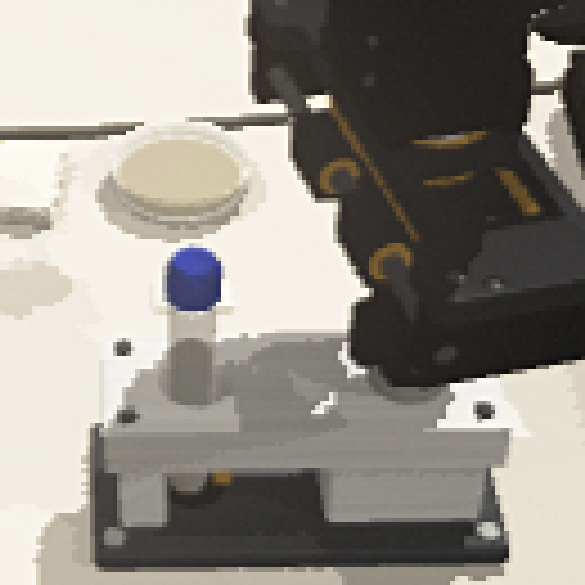

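Emit:
move_arm(motion=[0,0,0,0,0,0.8,1,0,0,0,0,0,1.6,1,0,0,0,0,0,2.2,1,0,0,0,0,0,2.2,1])

```text
time_s: 9.98
tcp_pos: [0.464, 0.0287, 0.0751]
ee_rot: [[0.355, -0.935, 0.0], [-0.935, -0.355, 0.002], [-0.001, -0.001, -1.0]]
wrist_force: [0.3, 1.1, -1.1]
gripper_width: 0.137
```

```bash
python3 -c "
from h import *
st()"
```

```text
{'time_s': 9.9833, 'tcp_pos': [0.464, 0.0287, 0.0751], 'wrist_force': [0.3221, 1.1346, -1.0802], 'moment': [0.5383, -0.1597, -0.0243], 'gripper_width': 0.1372, 'joints': [23.5892, 16.6589, -32.6991, -0.1167, -40.592, -2.6946]} angx -69.19 tilt [ 3.0e-04  1.6e-03 -1.0e+00]
```

Emit:
move_arm(motion=[0,0,0,0,0,0.4,1,0,0,0,0,0,0.7,1,0,0,0,0,0,0.9,1,0,0,0,0,0,0.9,1])

```text
time_s: 10.32
tcp_pos: [0.464, 0.0287, 0.0751]
ee_rot: [[0.285, -0.959, 0.0], [-0.959, -0.285, 0.001], [-0.001, -0.001, -1.0]]
wrist_force: [0.5, 1.6, -1.4]
gripper_width: 0.137
```

```bash
python3 -c "
from h import *
st()"
```

```text
{'time_s': 10.3167, 'tcp_pos': [0.464, 0.0287, 0.0751], 'wrist_force': [0.5463, 1.6042, -1.361], 'moment': [0.5211, -0.0989, 0.5252], 'gripper_width': 0.137, 'joints': [23.6006, 16.662, -32.7036, -0.0891, -40.5903, -6.9801]} angx -73.45 tilt [ 3.0e-04  1.2e-03 -1.0e+00]
```

Emit:
move_arm(motion=[0,0,0,0,0,0.4,1,0,0,0,0,0,0.6,1,0,0,0,0,0,0.6,1])

```text
time_s: 10.57
tcp_pos: [0.4641, 0.0286, 0.0751]
ee_rot: [[0.237, -0.971, 0.0], [-0.971, -0.237, 0.001], [-0.001, -0.0, -1.0]]
wrist_force: [-0.3, -0.1, -2.2]
gripper_width: 0.14
```

Run:
```python
from h import *
st()
im=imaging.capture("side");cv2.imwrite("pics/side11z.png",cv2.resize(im[200:330,310:440],None,fx=4.5,fy=4.5,interpolation=cv2.INTER_NEAREST))
im=imaging.capture("wrist");cv2.imwrite("pics/wrist11.png",im)
```

```text
{'time_s': 10.5667, 'tcp_pos': [0.4641, 0.0286, 0.0751], 'wrist_force': [-0.2665, -0.0548, -2.1908], 'moment': [0.3272, -0.1717, 0.7957], 'gripper_width': 0.1395, 'joints': [23.606, 16.6615, -32.7121, -0.0458, -40.5973, -9.8451]} angx -76.27 tilt [ 3.e-04  7.e-04 -1.e+00]
```

View pics/side11z.png

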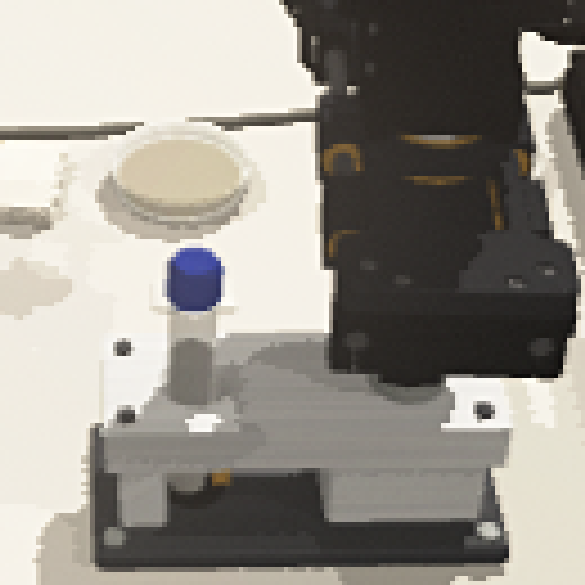

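View pics/wrist11.png

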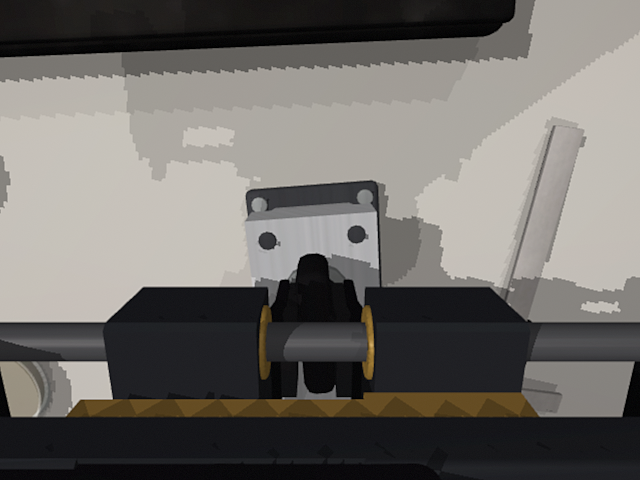

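Seated: the moment about z rose to 0.8 N m and the bar lies along the stand. Next I'll back it off.

Emit:
move_arm(motion=[0,0,0,0,0,-1.2,1,0,0,0,0,0,-2.4,1,0,0,0,0,0,-3.6,1,0,0,0,0,0,-4.8,1,0,0,0,0,0,-6,1,0,0,0,0,0,-7.2,1,0,0,0,0,0,-8.4,1,0,0,0,0,0,-9,1,0,0,0,0,0,-9,1])

```text
time_s: 11.42
tcp_pos: [0.4637, 0.0283, 0.075]
ee_rot: [[0.854, -0.52, -0.0], [-0.52, -0.854, 0.001], [-0.001, -0.001, -1.0]]
wrist_force: [-0.0, -0.2, 0.0]
gripper_width: 0.134
```

```bash
python3 -c "
from h import *
st()"
```

```text
{'time_s': 11.4167, 'tcp_pos': [0.4637, 0.0283, 0.075], 'wrist_force': [-0.004, -0.2457, 0.0282], 'moment': [0.0376, 0.029, 0.0458], 'gripper_width': 0.134, 'joints': [23.5721, 16.6539, -32.7213, -0.0899, -40.6281, 35.1564]} angx -31.34 tilt [-5.e-04  9.e-04 -1.e+00]
```

Emit:
move_arm(motion=[0,0,0,0,0,-1.2,1,0,0,0,0,0,-2.4,1,0,0,0,0,0,-3.6,1,0,0,0,0,0,-4.8,1,0,0,0,0,0,-6,1,0,0,0,0,0,-7.2,1,0,0,0,0,0,-8.4,1,0,0,0,0,0,-9.2,1,0,0,0,0,0,-9.2,1])

```text
time_s: 12.17
tcp_pos: [0.4636, 0.0278, 0.0751]
ee_rot: [[0.968, 0.252, -0.001], [0.252, -0.968, 0.001], [-0.0, -0.001, -1.0]]
wrist_force: [2.1, -1.8, -0.0]
gripper_width: 0.135
```

Run:
```python
from h import *
import pickle
st()
im=imaging.capture("side");cv2.imwrite("pics/side12z.png",cv2.resize(im[200:330,310:440],None,fx=4.5,fy=4.5,interpolation=cv2.INTER_NEAREST))
p=imaging.camera_params("wrist");pickle.dump(p,open("w12.pkl","wb"))
im=imaging.capture("wrist");cv2.imwrite("pics/wrist12.png",im);cv2.imwrite("pics/wrist12z.png",cv2.resize(im[240:410,260:380],None,fx=3.5,fy=3.5))
a=cv2.imread("pics/wrist11.png");cv2.imwrite("pics/wrist11z.png",cv2.resize(a[240:410,260:380],None,fx=3.5,fy=3.5))
```

```text
{'time_s': 12.1667, 'tcp_pos': [0.4636, 0.0278, 0.0751], 'wrist_force': [2.1196, -1.7775, -0.0069], 'moment': [-0.5655, -0.2968, 0.064], 'gripper_width': 0.1346, 'joints': [23.527, 16.6503, -32.7281, -0.0725, -40.6419, 81.1157]} angx 14.59 tilt [-7.e-04  6.e-04 -1.e+00]
```

View pics/side12z.png

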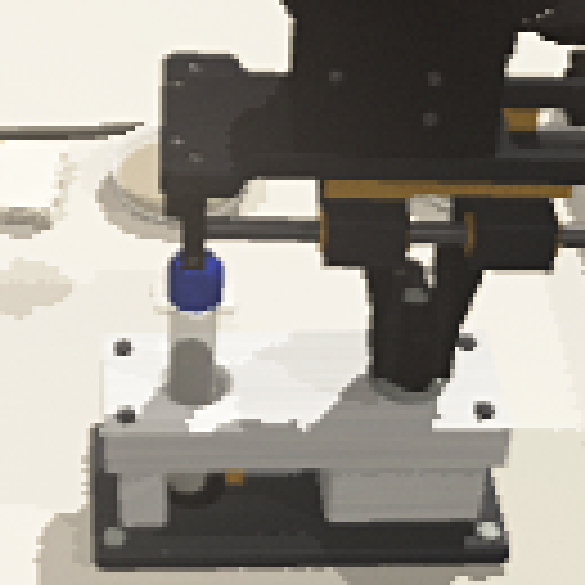

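View pics/wrist12z.png

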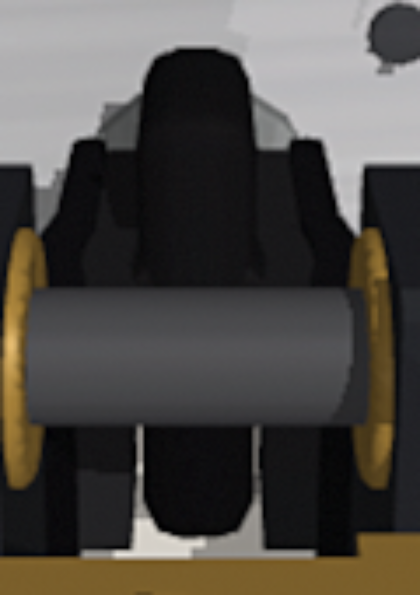

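View pics/wrist11z.png

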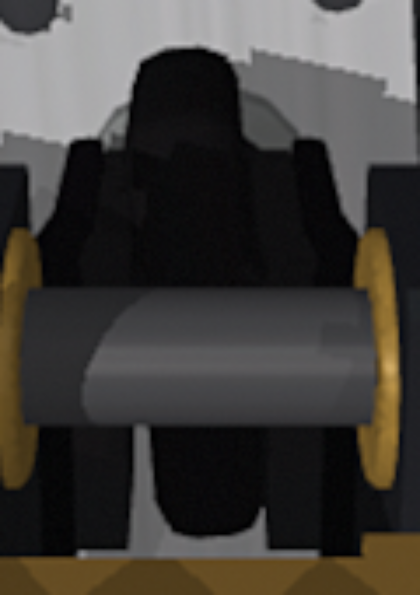

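Emit:
move_arm(motion=[0,0,0,0,0,-0.3,1,0,0,0,0,0,-0.6,1,0,0,0,0,0,-0.6,1,0,0,0,0,0,-0.6,1])

```text
time_s: 12.6
tcp_pos: [0.4636, 0.0278, 0.0751]
ee_rot: [[0.954, 0.299, -0.001], [0.299, -0.954, 0.0], [-0.001, -0.001, -1.0]]
wrist_force: [0.7, -1.3, -1.8]
gripper_width: 0.132
```

Run:
```python
from h import *
st()
im=imaging.capture("side");cv2.imwrite("pics/side13.png",im);cv2.imwrite("pics/side13z.png",cv2.resize(im[180:340,200:440],None,fx=3.3,fy=3.3,interpolation=cv2.INTER_NEAREST))
im=imaging.capture("wrist");cv2.imwrite("pics/wrist13.png",im)
```

```text
{'time_s': 12.6, 'tcp_pos': [0.4636, 0.0278, 0.0751], 'wrist_force': [0.7446, -1.2785, -1.791], 'moment': [-0.4838, -0.3326, 0.0072], 'gripper_width': 0.1324, 'joints': [23.5274, 16.6515, -32.7333, -0.0579, -40.6448, 83.9342]} angx 17.42 tilt [-7.e-04  4.e-04 -1.e+00]
```

View pics/side13z.png

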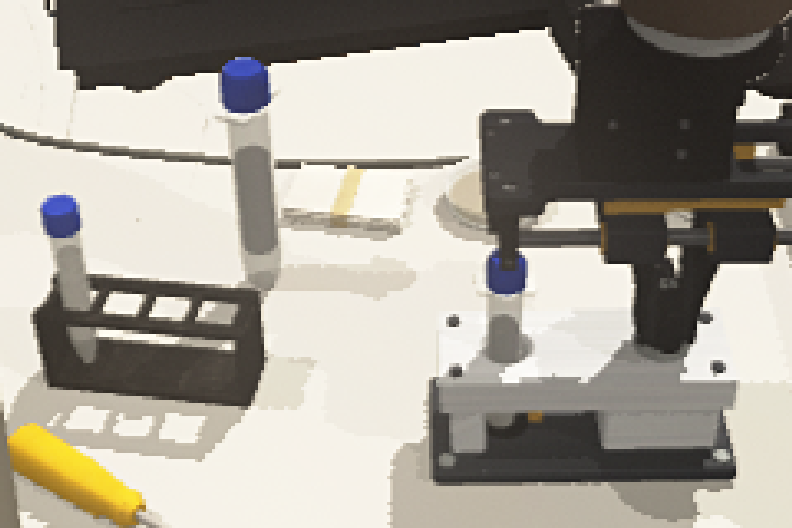

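View pics/wrist13.png

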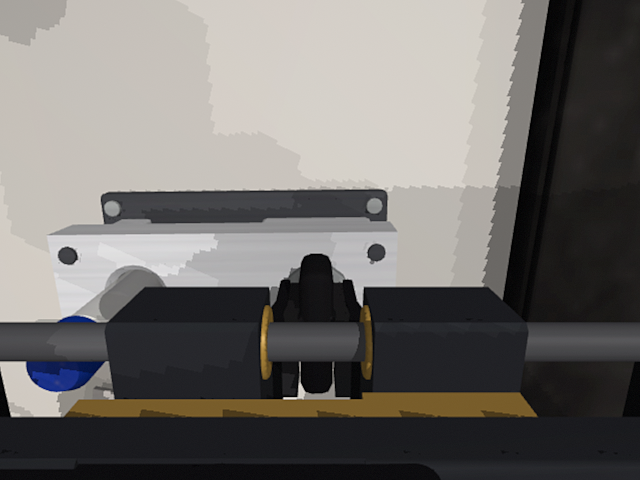

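```bash
python3 -c "
from h import *
r.finish_job(); st()"
```

```text
the job is handed in; nothing more can be done
the job is handed in; nothing more can be done
```

I handed the job in at about 12.7 s of the 58 s allowed. No verdict is reported.

- **Syringe:** I took it from the rack by its cap, lowered it through the stand's hole onto the foot (about 4 N of contact) and released it. In the last side view it stands upright in the hole.
- **Thumbscrew:** I gripped the wing and turned it clockwise until it seated hard. The moment about the vertical rose to 0.8 N m and the gripper slipped about 4° past the bar, which then lay along the stand's long side. I then backed it off.
- **Final state:** The gripper still holds the wing, with an opening of about 11.5 mm on the 12 mm bar. The tool is at 17.4° against the stand's 18.0°, and the wrist view shows the bar square across the stand, within about 1°. The thumbscrew angle can't be read directly; by that geometry it is about 1.03.
- **Other things:** The tube, the tall look-alike syringe and the plates look untouched in the last side view. The highest wrist force I read was about 5 N.

**Disagreements:** The cameras differed by 1.5–4 mm on where the stand is. I set the final alignment from where the syringe and hole appeared relative to each other in the wrist and side views, which agreed to within about 0.1 mm. Turning the screw to the seat moved the syringe slightly sideways in its hole; it stayed upright.

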